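# Unstack the check weights into their holders

### The arm

A 6-joint arm with a two-finger parallel gripper is mounted at the origin on a cart in front of the work surface, level with it; the furniture and walls round the work are solid. World frame = base frame: x ahead of the robot, y to its left, z up, the work surface at z = 0. Lengths are in m, angles in rad, forces in N, time in s.
With the tool pointing down it reaches from about 0.325 to 0.775 m from the base axis. Payload 5.5 kg.
Tool frame: the origin (TCP) lies between the finger pads; the fingertips stand 8 mm ahead of it and the grasp point (between the pads) lies 11 mm behind it (tcp_to_tips is the distance from the TCP to the fingertips, in m); z points along the fingers, y is the line along which they close (so a half turn about z gives the same grasp; the last joint's range is limited). The gripper opens to 88 mm and grips with 3 to 60 N. Pads are 20 mm wide; open, the fingers measure 115 mm over their backs; the gripper's body (75 mm by 178 mm) begins 61 mm behind the grasp point.
Start: joints at [-1.231, 0.091, 1.231, -0, 1.82, -0.057], TCP at [0.232, -0.553, 0.231] pointing down, gripper open.
Joint ranges: [-2.87, 2.87], [-0.86, 2.18], [0.17, 2.46], [-1.51, 4.65], [0.06, 2.69], [-2.65, 2.65]. Speed limits (rad/s): [2.57, 2.57, 3.01, 3.14, 3.14, 3.14].

### API

Orientations are given as a unit quaternion [w, x, y, z].
In Python, from bench import * gives the robot as it stands. Calls block until the motion is done:
- move_to(position, orientation): joint-space move of the TCP to a pose.
- move_l(position, speed=0.15, orientation=None): straight line of the TCP; orientation=None keeps the orientation; speed is the mean speed in m/s.
- movej(angles): joint-space move.
- gripper_open() and close(): open the fingers fully, or close them until they stop; the grip force is fixed at half the most.
- hold(seconds).
- inverse_kinematics(position, orientation): joint angles nearest the present ones, or None.
- state(): the state.
- get_image(name): name is "scene" or "top"; returns a dict with "frame" (420x560x3 uint8, blue, green, red), "depth" (420x560 float32, m along the optical axis (not along the pixel's ray), 0 where there is no reading), "camera_matrix" (3x3 intrinsics, pixels), "view" (4x4, takes a point from world to camera coordinates). Camera axes: x right, y up, looking along -z (the intrinsics and any distortion apply to the point x, -y, -z); pixel columns grow to the right and rows downward; lengths in m; the calibration is good to about 2 mm. A picture is of the moment at which its call begins.
A pose or a line that the arm cannot do raises IKError and nothing moves.
- job_done(): hands the job in; it is judged then, once.
The state is a dict: "time": time; "joint_pos": joint angles; "dq": joint speeds; "joint_torque": joint torques, N m; "ee_pos": TCP position; "ee_rot": TCP orientation; "ft_force": force on the tool from outside, world axes, zero at the start; "moment": the same for the moment, N m; "finger_gap": finger opening in m; "finger_force": force on a finger pad.
Only numpy, scipy, OpenCV 4.12 (cv2) and the standard library are available. Lean on these libraries where they do the work, as an engineer would, in place of code of your own. Each camera call takes 0.05 s, during which the arm holds its last target. There are 200 camera calls.

### The job

The four coloured check weights of the packing line stand piled on one another. Take the pile apart from the top and set each weight upright and flat in the recess of the holder of its own colour. Set the weights down without dropping them or knocking the pile over, and leave the side cutters and the hex key lying where they are.

Things in the scene. Friction and masses are not known exactly. Their poses are not given: they have to be found in the camera images.
- weight_blue: blue coated steel check weight, a plain upright cylinder 62 mm in diameter and 32 mm high, about 0.72 kg; bottom of the pile of four at the start. Origin at the centre of its underside, z up along its axis. Grip it across its diameter.
- weight_yellow: yellow coated steel check weight, a plain upright cylinder 50 mm in diameter and 32 mm high, about 0.48 kg; second of the pile of four at the start. Origin at the centre of its underside, z up along its axis. Grip it across its diameter.
- weight_red: red coated steel check weight, a plain upright cylinder 38 mm in diameter and 32 mm high, about 0.28 kg; third of the pile of four at the start. Origin at the centre of its underside, z up along its axis. Grip it across its diameter.
- weight_green: green coated steel check weight, a plain upright cylinder 26 mm in diameter and 32 mm high, about 0.13 kg; top of the pile of four at the start. Origin at the centre of its underside, z up along its axis. Grip it across its diameter.
- nest_blue: blue square holder block fixed to the bench, 96 x 96 mm, 14 mm high, with a central round recess 78 mm in diameter and 6 mm deep with a black floor. Origin at the centre of its underside on the bench; the recess floor is 8 mm and the rim 14 mm above the origin.
- nest_yellow: yellow square holder block fixed to the bench, 96 x 96 mm, 14 mm high, with a central round recess 66 mm in diameter and 6 mm deep with a black floor. Origin at the centre of its underside on the bench; the recess floor is 8 mm and the rim 14 mm above the origin.
- nest_red: red square holder block fixed to the bench, 96 x 96 mm, 14 mm high, with a central round recess 54 mm in diameter and 6 mm deep with a black floor. Origin at the centre of its underside on the bench; the recess floor is 8 mm and the rim 14 mm above the origin.
- nest_green: green square holder block fixed to the bench, 96 x 96 mm, 14 mm high, with a central round recess 42 mm in diameter and 6 mm deep with a black floor. Origin at the centre of its underside on the bench; the recess floor is 8 mm and the rim 14 mm above the origin.
- side_cutters: loose side cutters with blue handles lying at the left of the work, 58 x 150 x 11 mm, long axis its y; a bystander. Origin at the centre of its underside.
- hex_key: loose hex key with an orange grip sleeve lying on the bench behind the work, 39 x 105 x 14 mm, long axis its y; a bystander. Origin at the centre of its underside.
Things that resemble listed ones, but are neither listed nor needed, are in the scene too. Several things have the shape of the weight_yellow; the one meant has the colours described above.

How it is judged:
By the outcome, as a careful person would: the job done as asked, in the order asked, and still so for the second after the job is handed in, with the robot touching nothing.
It also fails if it takes over 112 s, if anything falls off the work surface, if the arm or the gripper's body presses on something with over 40 N, if the wrist force passes 120 N, or if a joint passes its speed limit or range.

## Working session

There is one attempt and no reset: what is moved stays moved. The work goes in short steps, each a Python script; the robot and the scene stay as the last script left them, time stands still between calls to the robot, and variables do not carry over. Pictures are saved under pics/ and viewed, at most 14 in all, crops included, and the job is handed in when it is done.

```bash
mkdir -p pics; ls
python3 - <<'E'
from bench import *
import cv2,numpy as np
for n in ("scene","top"):
    r=get_image(n); cv2.imwrite(f"pics/{n}0.png",r["frame"]); np.savez(f"{n}0.npz",**r)
    print(n,r["camera_matrix"].round(1).tolist(),r["view"].round(3).tolist(),[k for k in r])
s=state();print(s)
E
```

```text
pics
scene [[469.6, 0.0, 272.0], [0.0, 469.6, 209.4], [0.0, 0.0, 1.0]] [[-0.685, -0.729, 0.014, 0.389], [0.466, -0.423, 0.777, -0.283], [-0.56, 0.538, 0.63, -0.781], [0.0, 0.0, 0.0, 1.0]] ['frame', 'depth', 'camera_matrix', 'view']
top [[417.1, 0.0, 277.8], [0.0, 417.1, 203.3], [0.0, 0.0, 1.0]] [[-0.024, -0.999, -0.023, 0.1], [0.994, -0.027, 0.105, -0.49], [-0.106, -0.021, 0.994, -1.021], [0.0, 0.0, 0.0, 1.0]] ['frame', 'depth', 'camera_matrix', 'view']
{'time': 0.1, 'joint_pos': array([-1.23071887e+00,  9.18309199e-02,  1.23175362e+00,  5.12737865e-06,
        1.81981855e+00, -5.66863981e-02]), 'dq': array([ 1.67309685e-03, -1.17069239e-03, -1.57101104e-03, -1.60337375e-03,
       -2.43069442e-05, -1.49544808e-03]), 'joint_torque': array([ 2.53561018e-03, -4.47854877e+01, -4.07570350e+01,  7.01092905e-02,
        2.83759291e-02, -1.32671203e-04]), 'ee_pos': array([ 0.23178433, -0.55314789,  0.22959829]), 'ee_rot': array([-8.96496056e-04,  9.80386230e-01,  1.97083789e-01, -1.25376178e-04]), 'ft_force': array([-0.003977  , -0.62558167,  0.0392833 ]), 'moment': array([-0.00439623,  0.01977662,  0.04481276]), 'finger_force': 0.0, 'finger_gap': 0.08787411250901953}
```

View pics/scene0.png

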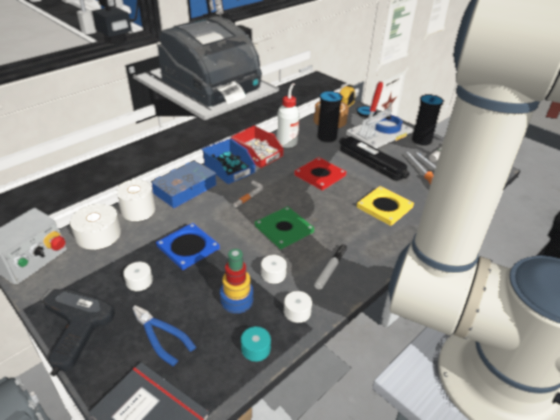

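View pics/top0.png

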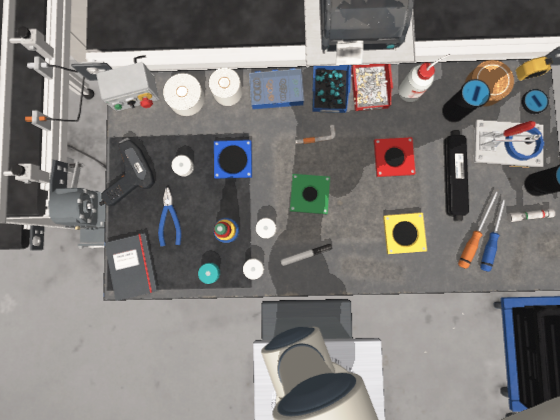

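The scene picture shows the pile at (237,280), green on red, yellow and blue. The nests are blue (188,245), green (284,226), red (320,172) and yellow (386,205). In the top view the pile is at (227,231), and the nests are at (233,159), (310,194), (395,157) and (406,233). Other cylinders of similar shape in the top view are white at (182,165), (266,228) and (253,268), and teal at (208,273). Only the yellow ring in the pile matches weight_yellow. I'll measure now and confirm with a crop.

```bash
cat > h.py <<'E'
import cv2,numpy as np
HSV={'blue':((105,130,50),(125,255,255)),'yellow':((18,120,80),(34,255,255)),'red':((170,130,60),(180,255,255)),'green':((55,90,30),(85,255,255))}
def mask(f,c):
    h=cv2.cvtColor(f,cv2.COLOR_BGR2HSV); m=cv2.inRange(h,*HSV[c])
    return m|cv2.inRange(h,(0,130,60),(6,255,255)) if c=='red' else m
def world(r):
    """world xyz of every pixel from the depth"""
    K=r["camera_matrix"];V=r["view"];d=r["depth"].astype(float)
    v,u=np.mgrid[:d.shape[0],:d.shape[1]]
    p=np.stack([(u-K[0,2])/K[0,0]*d,-(v-K[1,2])/K[1,1]*d,-d],-1)
    return (p-V[:3,3])@V[:3,:3]
def ray(r,uv,z):
    K=r["camera_matrix"];V=r["view"];R=V[:3,:3]
    d=R.T@[(uv[0]-K[0,2])/K[0,0],-(uv[1]-K[1,2])/K[1,1],-1]; o=-R.T@V[:3,3]
    return (o+d*(z-o[2])/d[2])[:2]
def top_face(r,c,z,near,rad,tol=.008):
    """centroid (by ray on the plane z) of the pixels of colour c at height z near a point"""
    P=world(r); m=(mask(r["frame"],c)>0)&(abs(P[...,2]-z)<tol)&(np.hypot(P[...,0]-near[0],P[...,1]-near[1])<rad)
    v,u=np.nonzero(m)
    if len(u)<8: return None
    q=np.array([u,v],np.float32).T; (cx,cy),rr=cv2.minEnclosingCircle(q)
    return ray(r,q.mean(0),z),ray(r,(cx,cy),z),len(u),P[m][:,2].mean()
E
python3 - <<'E'
from h import *
S={n:dict(np.load(f"{n}0.npz")) for n in("scene","top")}
px={'blue':((188,245),(233,159)),'green':((284,226),(310,194)),'red':((320,172),(395,157)),'yellow':((386,205),(406,233))}
for c,(a,b) in px.items():
  for n,p in(("scene",a),("top",b)):
    r=S[n]; near=ray(r,p,.014); P=world(r)
    m=((mask(r["frame"],c)>0)&(abs(P[...,2]-.014)<.007)&(np.hypot(P[...,0]-near[0],P[...,1]-near[1])<.09)).astype(np.uint8)
    v,u=np.nonzero(m); q=np.array([ray(r,x,.014) for x in zip(u,v)],np.float32)
    (cx,cy),wh,an=cv2.minAreaRect(q); print('nest',c,n,round(cx,4),round(cy,4),np.round(wh,3),round(an,1),len(u))
for n,p in(("scene",(235,255)),("top",(221,230))):
    near=ray(S[n],p,.128); print(n,near.round(3),top_face(S[n],'green',.128,near,.06))
P=world(S["top"]);
for c,z in(('blue',.032),('yellow',.064),('red',.096)): print(c,top_face(S["top"],c,z,ray(S["top"],(227,231),z),.06))
a=cv2.resize(S["scene"]["frame"][225:355,190:330],None,fx=4,fy=4,interpolation=2)
b=cv2.resize(S["top"]["frame"][205:285,190:285],None,fx=3,fy=3,interpolation=2)
im=np.zeros((520,560+0,3),np.uint8); im=a[:520,:560].copy(); im[:240,-285:]=0; im[:240,-285:]=b
cv2.imwrite("pics/crop.png",im)
E
```

```text
nest blue scene 0.6112 0.2059 [0.098 0.103] 90.0 885
nest blue top 0.6129 0.2019 [0.095 0.097] 89.5 691
nest green scene 0.516 0.0112 [0.1   0.103] 83.9 1135
nest green top 0.5173 0.0065 [0.095 0.096] 83.8 1164
nest red scene 0.6054 -0.2082 [0.101 0.104] 1.6 698
nest red top 0.6067 -0.2125 [0.097 0.097] 1.6 1083
nest yellow scene 0.4099 -0.2232 [0.1   0.104] 2.6 811
nest yellow top 0.4108 -0.228 [0.096 0.097] 3.0 970
scene [0.427 0.224] (array([0.42221501, 0.22632515]), array([0.42481717, 0.22452263]), 54, np.float64(0.1261231203559665))
top [0.425 0.215] (array([0.42863297, 0.21599305]), array([0.42872606, 0.21737786]), 32, np.float64(0.12691152928982144))
blue (array([0.42139247, 0.2084074 ]), array([0.42893888, 0.21903604]), 65, np.float64(0.030594603257232005))
yellow (array([0.42797483, 0.20703514]), array([0.42879665, 0.21736111]), 97, np.float64(0.06271158034047548))
red (array([0.42564994, 0.21260344]), array([0.42747138, 0.21914508]), 67, np.float64(0.09433589023791467))
```

View pics/crop.png

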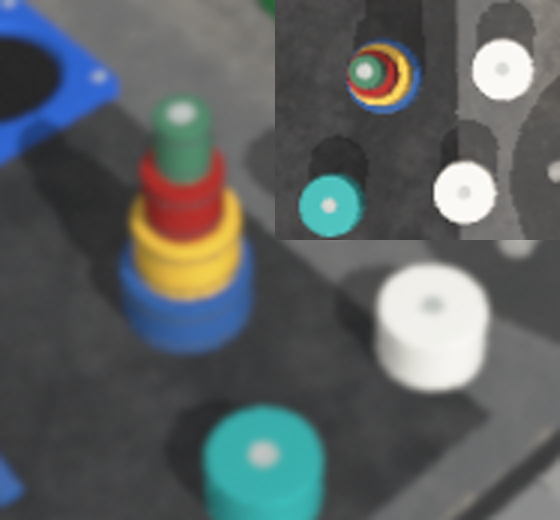

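The crop confirms the pile of four in the right order. The free-standing cylinders are white and teal, so they aren't the ones meant. Green goes first.

```bash
cat > act.py <<'E'
from bench import *
from h import *
Q=[0,.70710678,.70710678,0]   # down, closing along world x
NEST={'blue':(.6126,.2027),'green':(.5170,.0075),'red':(.6064,-.2117),'yellow':(.4106,-.2270)}
BOT={'blue':0.,'yellow':.032,'red':.064,'green':.096}
OFF=.018                      # TCP above the weight's underside
def line(): s=state(); return "t%.1f tcp %s gap %.4f ff %.1f f %s"%(s["time"],s["ee_pos"].round(4),s["finger_gap"],s["finger_force"],s["ft_force"].round(1))
def pick(c,xy):
    z=BOT[c]+OFF
    move_to([*xy,z+.09],Q); move_l([*xy,z],.12); hold(.2); print(line())
    close(); hold(.3); print(line())
    move_l([*xy,z+.03],.05); move_l([*xy,max(z+.1,.2)],.15); print(line())
def place(c):
    xy=NEST[c]; z=.008+OFF
    move_to([*xy,.2],Q); move_l([*xy,z+.015],.15); move_l([*xy,z+.003],.03); hold(.3)
    f0=state()["ft_force"][2]
    for dz in np.arange(.0025,-.0031,-.0005):
        move_l([*xy,z+dz],.02); hold(.1)
        if state()["ft_force"][2]-f0>2: break
    print("down at dz %.4f"%dz,line())
    gripper_open(); hold(.2); move_l([*xy,z+.06],.1); move_to([.40,-.08,.3],Q)
def look(c,tag):
    r=get_image("top"); print(top_face(r,c,BOT[c]+.032,(.4285,.2175),.06)); return r
E
python3 - <<'E'
from act import *
move_to([.40,-.08,.3],Q); print(line())
pick('green',(.4285,.2175))
r=get_image("scene");cv2.imwrite("pics/g.png",r["frame"])
E
```

```text
t1.9 tcp [ 0.4001 -0.0806  0.2997] gap 0.0880 ff 0.0 f [-0.4  0.1  1. ]
t4.2 tcp [0.4289 0.2177 0.115 ] gap 0.0877 ff 0.0 f [-0.2 -0.2  0.5]
t5.5 tcp [0.4285 0.2175 0.114 ] gap 0.0252 ff 30.0 f [ 0.5 -0.4  1.2]
t6.9 tcp [0.4283 0.2174 0.2132] gap 0.0251 ff 30.0 f [ 0.7 -0.3 -2.3]
```

Run:
```python
from act import *
place('green'); r=look('red','g'); print(top_face(r,'green',.04,NEST['green'],.025,.006),line())
s=get_image("scene")["frame"]
cv2.imwrite("pics/after_g.png",np.hstack([cv2.resize(s[130:330,130:330],(400,400)),cv2.resize(r["frame"][140:290,190:340],(400,400))]))
```

```text
down at dz -0.0005 t12.4 tcp [0.5171 0.0075 0.026 ] gap 0.0251 ff 30.0 f [-1.9 -0.4  4. ]
(array([0.42846344, 0.21883308]), array([0.42807454, 0.2190521 ]), 167, np.float64(0.09473771115093435))
(array([0.51483821, 0.01014308]), array([0.51602138, 0.00943591]), 38, np.float64(0.03922851567669513)) t15.4 tcp [ 0.4002 -0.0797  0.2978] gap 0.0878 ff 0.0 f [-0.3 -1.  -0.6]
```

View pics/after_g.png

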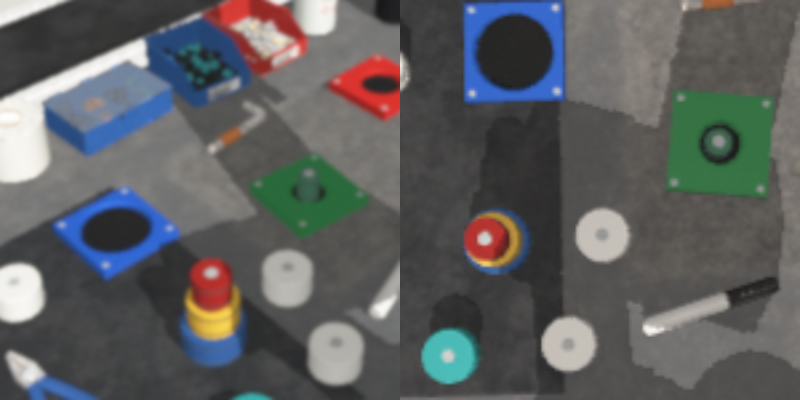

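The picture shows green standing centred in its recess (right half, 718,143). The rest of the pile is upright at (487,239). Red is next.

Run:
```python
from act import *
pick('red',(.4284,.219))
if .034<state()["finger_gap"]<.041:
    place('red'); r=look('yellow','r'); print(top_face(r,'red',.04,NEST['red'],.035,.006),line())
    cv2.imwrite("pics/after_r.png",cv2.resize(r["frame"][130:290,190:430],(720,480)))
```

```text
t17.8 tcp [0.4289 0.2192 0.083 ] gap 0.0876 ff 0.0 f [-0.5  0.2  0.2]
t19.0 tcp [0.4285 0.219  0.082 ] gap 0.0371 ff 30.0 f [ 0.9  0.9 -0.1]
t20.5 tcp [0.4281 0.2188 0.1988] gap 0.0376 ff 30.0 f [-0.7  0.  -2. ]
down at dz -0.0005 t26.7 tcp [ 0.6065 -0.2117  0.026 ] gap 0.0371 ff 30.0 f [-1.3  0.1  1.9]
(array([0.42872693, 0.21802943]), array([0.42872808, 0.21817714]), 306, np.float64(0.0626634304161381))
(array([ 0.6039225 , -0.20890601]), array([ 0.6042878 , -0.20910452]), 156, np.float64(0.03885511997374598)) t29.8 tcp [ 0.4003 -0.0803  0.2984] gap 0.0881 ff 0.0 f [ 0.1  0.8 -1.3]
```

View pics/after_r.png

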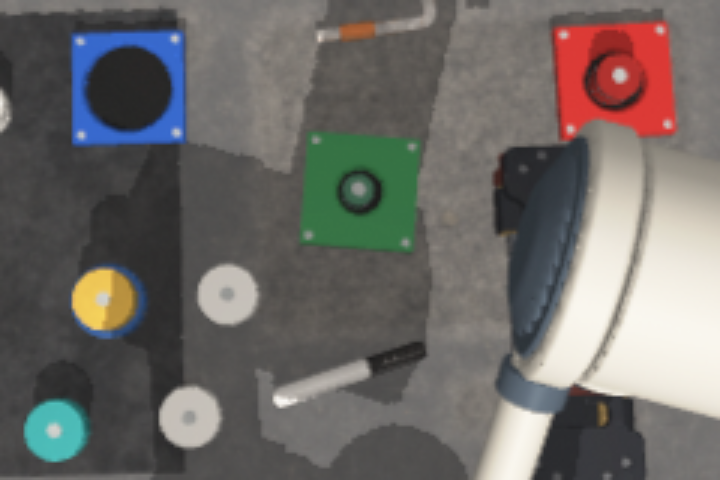

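Red is flat in its recess at (615,78) and yellow is on top of blue at (105,299). Yellow is next. I'll check the blue weight after that.

Run:
```python
from act import *
pick('yellow',(.4287,.2182))
if .046<state()["finger_gap"]<.053:
    place('yellow'); r=look('blue','y')
    P=top_face(r,'blue',.032,(.4285,.2175),.06); print(line())
    if P is not None and abs(P[0]-[.4287,.2182]).max()<.006 and abs(P[3]-.031)<.004:
        pick('blue',P[0])
        if .058<state()["finger_gap"]<.065:
            place('blue')
    for n in("scene","top"): cv2.imwrite(f"pics/end_{n}.png",get_image(n)["frame"])
    print(line())
```

```text
t32.2 tcp [0.4292 0.2184 0.051 ] gap 0.0878 ff 0.0 f [-0.1  0.1  0.3]
t33.2 tcp [0.4288 0.2182 0.05  ] gap 0.0489 ff 30.0 f [ 2.  -0.4 -0.8]
t34.9 tcp [0.4283 0.218  0.1986] gap 0.0494 ff 30.0 f [-0.1  0.5 -5.1]
down at dz -0.0005 t41.0 tcp [ 0.4107 -0.227   0.026 ] gap 0.0494 ff 30.0 f [-2.1  1.4  1.7]
(array([0.42920573, 0.21923083]), array([0.42899119, 0.21901358]), 434, np.float64(0.030922475161934363))
t43.8 tcp [ 0.3999 -0.0805  0.2978] gap 0.0878 ff 0.0 f [-0.5  0.  -0.6]
t46.2 tcp [0.4298 0.2195 0.019 ] gap 0.0875 ff 0.0 f [-0.4 -0.2  0.2]
t47.1 tcp [0.4294 0.2192 0.0181] gap 0.0613 ff 30.0 f [ 2.3 -0.3  0.2]
t49.0 tcp [0.4288 0.219  0.1986] gap 0.0614 ff 30.0 f [ 0.   0.2 -6.8]
down at dz -0.0005 t54.3 tcp [0.6127 0.2027 0.0261] gap 0.0610 ff 30.0 f [-2.1 -0.4 -0.3]
t57.5 tcp [ 0.4004 -0.0796  0.299 ] gap 0.0876 ff 0.0 f [ 0.2 -0.2 -0.2]
```

View pics/end_scene.png

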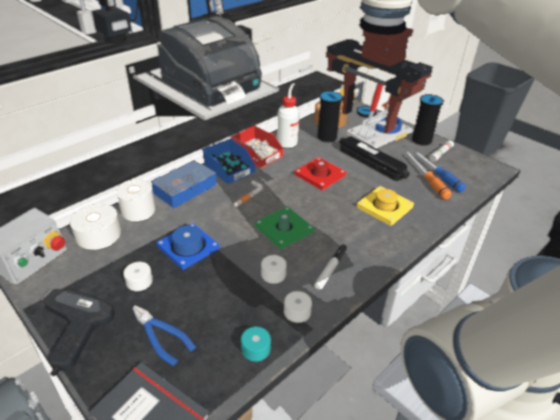

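View pics/end_top.png

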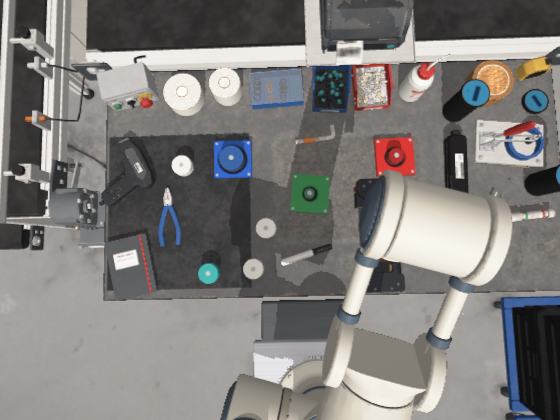

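All four weights are in their holders: blue (187,240), green (284,222), red (320,170) and yellow (386,198) in the scene view. The cutters and the hex key haven't moved. Before handing in, I'll do one numeric check that each weight is flat and centred.

Run:
```python
from act import *
move_to([.35,.25,.3],Q)
t=get_image("top");s=get_image("scene")
for c,R in(('blue',.031),('yellow',.025),('red',.019),('green',.013)):
  for n,r in(("top",t),("scene",s)):
    P=world(r); m=(np.hypot(*(P[...,:2]-NEST[c]).transpose(2,0,1))<R-.004)&(P[...,2]>.033)
    q=P[m]; 
    if len(q)<6: print(c,n,len(q)); continue
    A=np.c_[q[:,:2]-NEST[c],np.ones(len(q))]; k=np.linalg.lstsq(A,q[:,2],rcond=None)[0]
    f=top_face(r,c,.040,NEST[c],R+.006,.005)
    print(c,n,len(q),"z %.4f tilt"%k[2],k[:2].round(3),"offset",None if f is None else (f[1]-NEST[c]).round(4))
cv2.imwrite("pics/chk.png",cv2.resize(t["frame"][130:290,200:440],(720,480)))
```

```text
blue top 359 z 0.0389 tilt [ 0.    -0.009] offset [-0.0024  0.0004]
blue scene 346 z 0.0397 tilt [ 0.003 -0.001] offset [-0.0037  0.0041]
yellow top 231 z 0.0389 tilt [-0.003  0.003] offset [-0.0018  0.0028]
yellow scene 155 z 0.0390 tilt [-0.019 -0.004] offset [-0.0025  0.0066]
red top 115 z 0.0393 tilt [-0.03 -0.01] offset [-0.0024  0.0026]
red scene 55 z 0.0395 tilt [ 0.03 -0.  ] offset [-0.0051  0.0065]
green top 40 z 0.0390 tilt [0.    0.043] offset [-0.0012  0.0019]
green scene 27 z 0.0396 tilt [0.097 0.061] offset [-0.0058  0.0022]
```

View pics/chk.png

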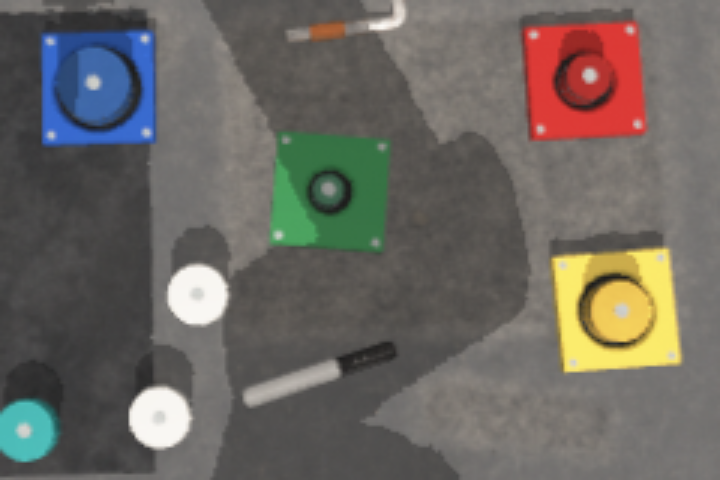

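The picture shows blue (93,85), green (328,190), red (588,77) and yellow (619,310), each inside its recess ring. All four tops read about 39 mm (40 mm nominal), with no meaningful tilt.

```bash
python3 -c "
from bench import *
print(job_done())"
```

```text
the job is handed in; nothing more can be done
None
```

I took the pile apart from the top and set all four weights flat in the holders of their own colours, leaving the side cutters and hex key where they lay; I handed the job in at about 60 s of the 112 s allowed.

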